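Slide the serving board off the slate shelf and set it on the riser

TASK

Reach in under the glass shelf and slide the small bamboo serving board towards you until its near end sticks out past the slate's front edge by about 4 to 6 cm while it still lies flat on the slate. Then grip that end by the board's two long sides, draw the board out and lay it down gently, flat on the marble riser, centred on it and lined up lengthwise with it. Leave the jar, the mug and the noodle box standing where they are, and do not bang the glass.

Things in the scene. Friction and masses are not known exactly. Their poses are not given: they have to be found in the camera images.
- cabinet: Fixed cream-lacquer cabinet, no back, doors folded back. Origin: middle of the slate shelf's front edge, at counter level; x into the cabinet (away from the robot), y left, z up. Slate (dark grey): top 100 mm above the counter, 20 mm thick, x = 0 to 300 mm; cream base set back 60 mm. Side walls from x = 30 mm, 320 mm apart (410 mm overall with doors), 300 mm high.
- glass: Clear glass shelf fixed in the cabinet over the slate, 8 mm thick, underside 180 mm above the slate (280 mm above the counter). Front edge 30 mm behind the slate's front edge; from there 250 mm deep, wall to wall. Origin: at underside height directly above the cabinet's origin, same axes.
- board: Loose bamboo serving board, thin waxed slab 160 (x) by 60 (y) by 6 mm thick, 50 to 85 g; slides easily on the slate (friction 0.3) under a fingertip pressed with 5 to 15 N. Origin: centre of its underside; x along its length, into the cabinet at the start, z up. Starts flat on the slate, near end 25 to 45 mm behind the slate's front edge, at most 6 degrees askew to the cabinet.
- board_near (a point): Middle of the board's near end (80 mm from the board's centre towards the robot), at half thickness.
- riser: White marble riser, a fixed block on the counter, 80 long (x), 50 wide (y), 45 mm high, left or right of the cabinet's front, x within 0.3 rad of straight away from the robot. Origin: centre of its underside. The longer, wider board will overhang it 40 mm at each end and 5 mm at each side.
- jar: Chrome twist-top jar, loose, 70 mm across, 103 mm high, standing on the slate to the left of the board. Origin: centre of its underside.
- mug: White porcelain mug, loose, 72 mm across, 85 mm high, handle towards the back, standing on the slate to the right of the board. Origin: centre of its underside.
- noodle_box: Clear plastic noodle box with an orange-brown lid, loose, 94 by 94 mm, 146 mm high, on the counter on the other side from the riser. Origin: centre of its underside.
There are look-alikes about, which are no part of the job. Leave any blue look-alike of the riser alone.

How it is judged:
On the way, in this order (a step that is already met when the one before it is completed fails the run):
1. the board lies flat on the slate with its near end sticking out at least 30 mm past the slate's front edge (x of board_near in the frame of cabinet below -0.03 m and z of board in the frame of cabinet between 0.095 and 0.106 m and angle between board's own z axis and vertical below 0.08 rad), for 0.2 s.
2. the board is held in the fingers, clear of the cabinet, its centre in front of the slate's edge (x of board in the frame of cabinet below -0.01 m and contact force between the fingers and board above 1 N and contact force between board and cabinet below 0.1 N), for 0.2 s.
At the end, for the whole second after the job is handed in: The board lies flat and still on top of the riser, its centre within 25 mm (lengthwise) and 18 mm (crosswise) of the riser's, lined up lengthwise within 0.2 rad (either way round), let go (x of board in the frame of riser between -0.025 and 0.025 m and y of board in the frame of riser between -0.018 and 0.018 m and angle between the x axis of board and the x axis of riser, either way round below 0.2 rad and z of board in the frame of riser between 0.042 and 0.05 m and angle between board's own z axis and vertical below 0.06 rad and linear speed of board below 0.02 m/s); the robot touches nothing.
It fails at once if the jar is moved more than 30 mm or tipped (distance of jar from where it was at the start of the episode above 0.03 m or angle between jar's own z axis and vertical above 0.3 rad).
It fails at once if the mug is moved more than 30 mm or tipped (distance of mug from where it was at the start of the episode above 0.03 m or angle between mug's own z axis and vertical above 0.3 rad).
It fails at once if the noodle box is moved more than 30 mm or tipped (distance of noodle_box from where it was at the start of the episode above 0.03 m or angle between noodle_box's own z axis and vertical above 0.3 rad).
It fails at once if the glass shelf is struck with more than 20 N (contact force between anything else and glass above 20 N).
It fails at once if the board is dropped (moving faster than 0.6 m/s less than 75 mm above the counter) (linear speed of board above 0.6 m/s and height (world z) of board below 0.075 m).
It also fails if it takes over 72 s, if anything falls off the work surface, if the arm or the gripper's body presses on something with over 40 N, if the wrist force passes 120 N, or if a joint passes its speed limit or range.

ROBOT

A 6-joint arm with a two-finger parallel gripper is mounted at the origin on the work surface. World frame = base frame: x ahead of the robot, y to its left, z up, the work surface at z = 0. Lengths are in m, angles in rad, forces in N, time in s.
With the tool pointing down it reaches from about 0.325 to 0.925 m from the base axis. Payload 3.1 kg.
Tool frame: the origin (TCP) lies between the finger pads; the fingertips stand 8 mm ahead of it and the grasp point (between the pads) lies 11 mm behind it; z points along the fingers, y is the line along which they close (so a half turn about z gives the same grasp; the last joint's range is limited). The gripper opens to 85 mm and grips with 20 to 120 N. Pads are 22 mm wide; open, the fingers measure 114 mm over their backs; the gripper's body (76 mm by 85 mm) begins 54 mm behind the grasp point. The pads swing forward as they close: fully open they stand 13 mm farther back than shut.
Start: joints at [-1.279, 0.217, 1.613, -0, 1.311, -0.112], TCP at [0.246, -0.575, 0.239] pointing down, gripper open.
Joint ranges: [-2.75, 2.75], [-0.78, 2.1], [0.31, 2.55], [-1.13, 4.27], [0.13, 2.63], [-2.58, 2.58]. Speed limits (rad/s): [2.79, 2.79, 3.14, 3.14, 3.14, 3.14].

INTERFACE

Orientations are given as a unit quaternion [x, y, z, w].
In Python, from workcell import get_obs, optics, manip gives the robot as it stands.
- The arm moves only by the tool jog_arm, never from a script. Its argument "plan" is text: rows parted by semicolons, each of 7 numbers parted by spaces: the shift along the world's x, y, z in m, then the turn, a rotation vector about the world's x, y, z in rad, then the finger opening in m, from 0 to 0.0854. A call has 1 to 12 rows; each row shifts and turns the commanded pose from where the row before left it; what a row does not reach is not made up. A row lasts 1/12 s, in which the tool goes at most 41.7 mm and 7.16 degrees, less where a joint would pass 70% of its speed; a pose out of reach is approached as far as the arm can. A call is refused whole if a number of a shift passes 0.0417 or a number of a turn 0.125, either way. A call with a gripper value outside its range is refused whole. The fingers move at their own pace and stop on an object; "force" is the grip in N (left out, the last holds). Time passes only in rows, so rows that do not move let the fingers close. It gives the time, the measured TCP pose, the force, the opening and the grip force at its end, in the units of the state.
- get_obs(): the state, without advancing time (a new reading comes with each control period).
- optics.read_camera(name): name is "side" or "top"; returns a dict with "image" (384x512x3 uint8, red, green, blue), "fx", "fy", "cx", "cy" (pixels), "cam_to_world" (4x4, takes a point from camera to world coordinates). Camera axes: x right, y down, z forward; pixel columns grow to the right and rows downward; lengths in m; the calibration is good to about 2 mm. A picture is of the moment at which its call begins. There is no depth.
- manip.close_job(): hands the job in; it is judged then, once.
The state is a dict: "time_s": time; "joints": joint angles; "joint_vel": joint speeds; "effort": joint torques, N m; "tool_pos": TCP position; "tool_rot": TCP orientation; "contact_force": force on the tool from outside, world axes, zero at the start; "moment": the same for the moment, N m; "finger_gap": opening from 0.0 (shut) to 1.0 (fully open); "gripper_force": force on a finger pad.
Only numpy, scipy, OpenCV 4.12 (cv2) and the standard library are available. Lean on these libraries where they do the work, as an engineer would, in place of code of your own. Each camera call takes 0.05 s, during which the arm holds its last target. There are 200 camera calls.

## Working session

There is one attempt and no reset: what is moved stays moved. The work goes in short steps, Python scripts to look and compute and a tool call to move; the robot and the scene stay as the last step left them, time stands still between calls to the robot, and variables do not carry over. Pictures are saved under pics/ and viewed, at most 10 in all, crops included, and the job is handed in when it is done.

Besides the shell and the picture viewer there is one more tool, called after "Emit:" by a JSON object that holds its "api" and its "payload", one argument or row to a line. jog_arm: Moves the arm, as the interface text tells. Its arguments: {"type":"object","properties":{"plan":{"type":"string"},"force":{"type":"number"}},"required":["plan"]}

```bash
mkdir -p pics; cat > h.py <<'E'
import numpy as np, cv2
from workcell import get_obs, optics, manip
def cam(n):
    return optics.read_camera(n)
def proj(c,P):
    P=np.atleast_2d(P); T=np.linalg.inv(c["cam_to_world"]); q=P@T[:3,:3].T+T[:3,3]
    return np.c_[c["fx"]*q[:,0]/q[:,2]+c["cx"], c["fy"]*q[:,1]/q[:,2]+c["cy"]]
def onz(c,uv,z):
    uv=np.atleast_2d(uv).astype(float); M=np.array(c["cam_to_world"])
    d=np.c_[(uv[:,0]-c["cx"])/c["fx"],(uv[:,1]-c["cy"])/c["fy"],np.ones(len(uv))]@M[:3,:3].T
    o=M[:3,3]; return o+d*((z-o[2])/d[:,2])[:,None]
E
python3 - <<'E'
from h import *
for n in("top","side"):
    c=cam(n); cv2.imwrite(f"pics/{n}0.png",cv2.resize(c["image"][:,:,::-1],(800,600),interpolation=cv2.INTER_CUBIC)); print(n,c["fx"],c["cx"],c["cy"],np.round(c["cam_to_world"],3).tolist())
print(get_obs())
E
```

```text
top 394.4794981825061 253.56297344012373 195.30072346627338 [[-0.016, -0.985, 0.17, 0.377], [-1.0, 0.021, 0.023, -0.08], [-0.026, -0.169, -0.985, 1.447], [0.0, 0.0, 0.0, 1.0]]
side 363.2047302173571 251.96126285596017 186.7634923994498 [[-0.921, -0.21, 0.329, 0.244], [-0.39, 0.452, -0.802, 0.754], [0.02, -0.867, -0.498, 0.665], [0.0, 0.0, 0.0, 1.0]]
{'time_s': 0.1, 'joints': array([-1.27921590e+00,  2.17687890e-01,  1.61478413e+00, -3.56101180e-05,
        1.31126414e+00, -1.12192088e-01]), 'joint_vel': array([ 0.00125195, -0.00187939, -0.00346136, -0.00065658,  0.00073259,
       -0.00018957]), 'effort': array([-3.16587348e-04, -3.98074257e+01, -3.04971170e+01, -1.38819310e-04,
        4.21149030e-03,  1.58660464e-05]), 'tool_pos': array([ 0.24536661, -0.57405015,  0.23808766]), 'tool_rot': array([ 9.79688611e-01,  2.00522012e-01, -1.13135668e-04, -1.06590162e-03]), 'contact_force': array([-0.34882283,  0.36231241,  0.53665204]), 'moment': array([-0.02632948,  0.04972874,  0.03642617]), 'gripper_force': 0.0, 'finger_gap': 1.0022036622988708}
```

View pics/top0.png

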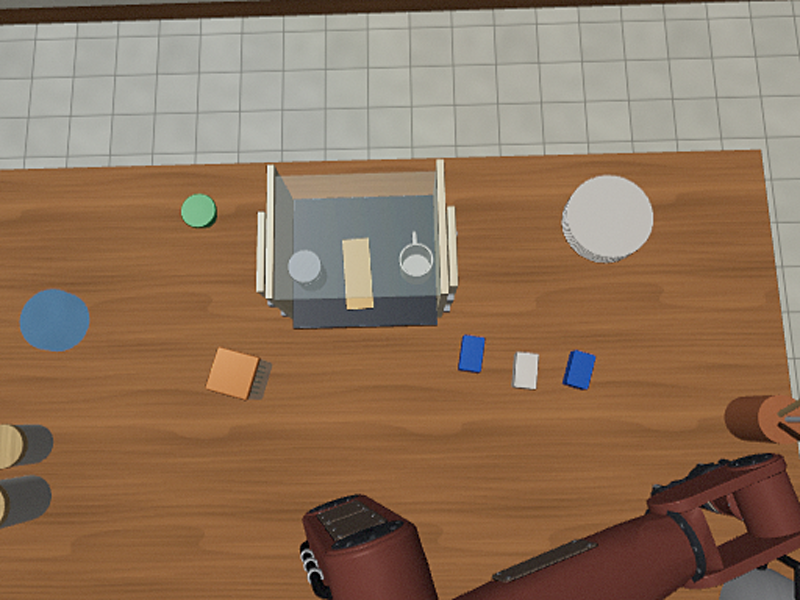

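View pics/side0.png

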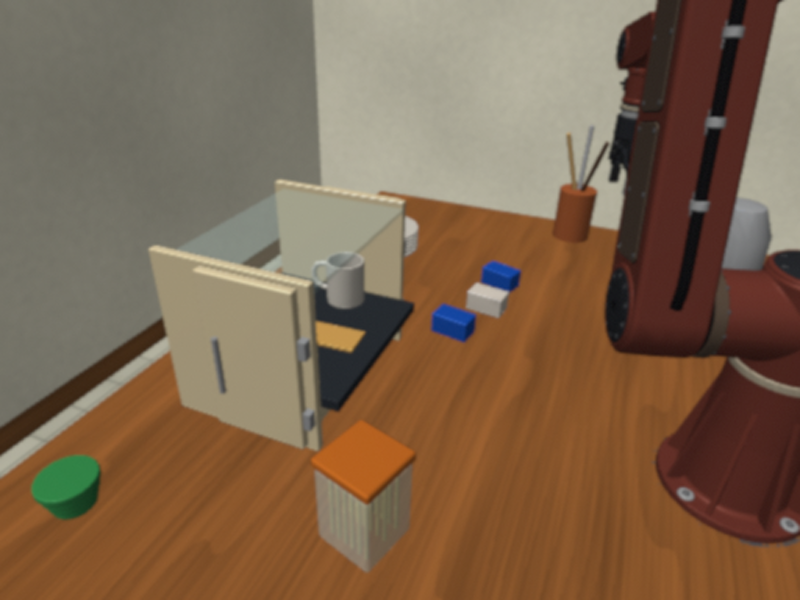

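The top view shows the slate front edge from (293,328) to (437,325). The board runs from about (345,240) to (372,308), the jar is at (305,266), the mug at (416,262) and the noodle box at (235,373).

Riser candidates are the white block (526,371) and the blue ones (472,354) and (579,370). The white one is the marble riser. I'll measure it and confirm it in a crop.

```bash
python3 - <<'E'
from h import *
c=cam("top"); im=c["image"]; k=1.5625
cv2.imwrite("pics/crop.png",cv2.resize(im[130:265,150:400,::-1],(800,432),interpolation=cv2.INTER_CUBIC))
hsv=cv2.cvtColor(im,cv2.COLOR_RGB2HSV)
def rect(mask,box,z,name):
    x0,y0,x1,y1=[int(v/k) for v in box]; m=np.zeros_like(mask); m[y0:y1,x0:x1]=mask[y0:y1,x0:x1]
    ys,xs=np.nonzero(m); P=onz(c,np.c_[xs,ys],z)[:,:2].astype(np.float32)
    r=cv2.minAreaRect(P*1000); print(name,len(xs),np.round(r,2) if 0 else r, cv2.boxPoints(r).round().tolist())
    return P
H,S,V=[hsv[...,i].astype(int) for i in range(3)]
rect(((S<60)&(V>150)).astype(np.uint8),(500,335,552,405),.045,"riser")
rect(((H>10)&(H<30)&(S>50)&(V>150)).astype(np.uint8),(335,225,385,318),.106,"board")
rect(((H<25)&(S>110)&(V>190)).astype(np.uint8),(195,335,265,405),.146,"lid")
print("slate corners",onz(c,np.array([[293,328],[437,325]])/k,.1).round(3))
print("mug rim",onz(c,np.array([[400,262],[433,262],[416,246],[416,278]])/k,.185).round(3))
print("jar top",onz(c,np.array([[288,266],[322,266],[305,250],[305,283]])/k,.203).round(3))
E
```

```text
riser 308 ((465.04473876953125, -337.3019104003906), (48.12733840942383, 78.33787536621094), 82.51094818115234) [[423.0, -356.0], [501.0, -366.0], [507.0, -319.0], [429.0, -308.0]]
board 742 ((683.0632934570312, 37.22831344604492), (159.50225830078125, 58.82366180419922), 3.45930814743042) [[602.0, 62.0], [605.0, 3.0], [764.0, 13.0], [761.0, 71.0]]
lid 714 ((464.2498779296875, 301.65460205078125), (88.51998138427734, 88.84686279296875), 73.92060852050781) [[409.0, 271.0], [495.0, 247.0], [519.0, 332.0], [434.0, 356.0]]
slate corners [[ 0.562  0.18   0.1  ]
 [ 0.563 -0.138  0.1  ]]
mug rim [[ 0.686 -0.061  0.185]
 [ 0.685 -0.13   0.185]
 [ 0.72  -0.095  0.185]
 [ 0.651 -0.093  0.185]]
jar top [[0.679 0.172 0.203]
 [0.677 0.101 0.203]
 [0.712 0.137 0.203]
 [0.642 0.137 0.203]]
```

View pics/crop.png

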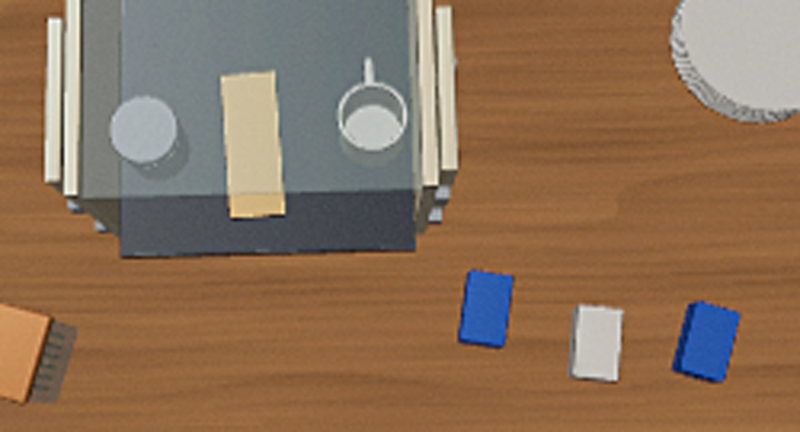

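The crop confirms the white block at (597,343) as the riser. It measures 78×48 mm on top, centre (0.465,-0.337), yaw -0.13. The board centre is (0.683,0.037) with yaw 0.06, and the slate edge is at x≈0.563. I'll start the approach.

Emit:
{"api": "jog_arm", "payload": {
  "plan": "0.012 0.038 0 0 0 -0.101 0;0.012 0.038 0 0 0 -0.101 0;0.012 0.038 0 0 0 -0.101 0;0.012 0.038 0 0 0 -0.101 0;0.012 0.038 0 0 -0.12 0 0;0.012 0.038 0 0 -0.12 0 0;0.012 0.038 0 0 -0.12 0 0;0.012 0.038 0 0 -0.12 0 0;0.012 0.038 0 0 -0.12 0 0;0.012 0.038 0 0 -0.12 0 0;0.012 0.038 0 0 -0.12 0 0;0.012 0.038 0 0 -0.12 0 0"
}}

```text
time_s: 1.15
tool_pos: [0.4136, -0.1396, 0.2696]
tool_rot: [0.893, 0.002, 0.45, -0.007]
contact_force: [1.5, -0.1, 0.1]
finger_gap: 0.0
gripper_force: 0.0
```

Emit:
{"api": "jog_arm", "payload": {
  "plan": "0.015 0.025 -0.013 0 0 0 0;0.015 0.025 -0.013 0 0 0 0;0.015 0.025 -0.013 0 0 0 0;0.015 0.025 -0.013 0 0 0 0;0.015 0.025 -0.013 0 0 0 0;0.015 0.025 -0.013 0 0 0 0;0.015 0.025 -0.013 0 0 0 0;0 0 0 0 0 0 0;0 0 0 0 0 0 0"
}}

```text
time_s: 1.9
tool_pos: [0.5272, 0.034, 0.1813]
tool_rot: [0.897, 0.007, 0.442, -0.01]
contact_force: [-0.1, -0.3, -0.0]
finger_gap: -0.004
gripper_force: 0.0
```

Emit:
{"api": "jog_arm", "payload": {
  "plan": "0.025 0 -0.007 0 0 0 0;0.025 0 -0.007 0 0 0 0;0.025 0.001 -0.007 0 0 0 0;0.025 0.001 -0.007 0 0 0 0;0.025 0 -0.007 0 0 0 0;0.025 0 -0.007 0 0 0 0;0 0 0 0 0 0 0;0 0 0 0 0 0 0"
}}

```text
time_s: 2.57
tool_pos: [0.6508, 0.03, 0.1522]
tool_rot: [0.895, 0.005, 0.446, -0.011]
contact_force: [-0.2, 0.4, -0.4]
finger_gap: 0.001
gripper_force: 0.0
```

```bash
python3 - <<'E'
from h import *
c=cam("side"); cv2.imwrite("pics/s1.png",cv2.resize(c["image"][110:280,90:320,::-1],(800,591),interpolation=cv2.INTER_CUBIC))
E
```

```text
(no output)
```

View pics/s1.png

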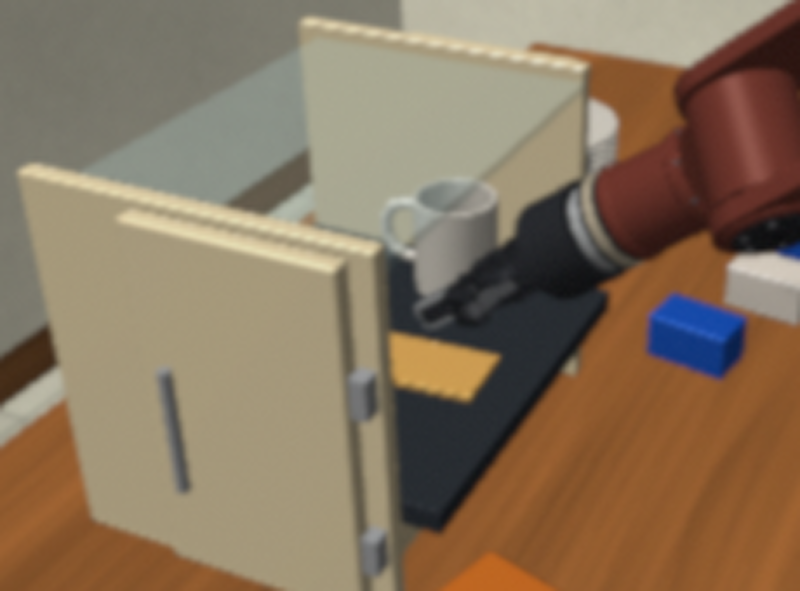

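The fingers at (435,310) reach in under the glass, above the board, with clearance all round. Next I advance and descend.

Emit:
{"api": "jog_arm", "payload": {
  "plan": "0.015 0.004 -0.008 0 0 0 0;0.015 0.004 -0.008 0 0 0 0;0 0 -0.005 0 0 0 0;0 0 0 0 0 0 0;0 0 0 0 0 0 0"
}}

```text
time_s: 3.03
tool_pos: [0.6787, 0.0396, 0.1305]
tool_rot: [0.895, 0.006, 0.446, -0.012]
contact_force: [0.3, -0.7, -0.0]
finger_gap: 0.003
gripper_force: 0.0
```

Emit:
{"api": "jog_arm", "payload": {
  "plan": "0 0 -0.003 0 0 0 0;0 0 -0.003 0 0 0 0;0 0 -0.003 0 0 0 0;0 0 0 0 0 0 0;0 0 0 0 0 0 0"
}}

```text
time_s: 3.45
tool_pos: [0.6793, 0.0401, 0.1215]
tool_rot: [0.895, 0.006, 0.446, -0.012]
contact_force: [-0.3, 0.0, 0.4]
finger_gap: 0.001
gripper_force: 0.0
```

Emit:
{"api": "jog_arm", "payload": {
  "plan": "0 0 -0.002 0 0 0 0;0 0 -0.002 0 0 0 0;0 0 0 0 0 0 0;0 0 0 0 0 0 0"
}}

```text
time_s: 3.78
tool_pos: [0.6803, 0.0403, 0.1178]
tool_rot: [0.895, 0.006, 0.446, -0.012]
contact_force: [-1.8, -0.5, 1.4]
finger_gap: -0.002
gripper_force: 1.1
```

Emit:
{"api": "jog_arm", "payload": {
  "plan": "0 0 -0.001 0 0 0 0;0 0 -0.001 0 0 0 0;0 0 0 0 0 0 0"
}}

```text
time_s: 4.03
tool_pos: [0.6817, 0.0406, 0.1177]
tool_rot: [0.894, 0.006, 0.448, -0.013]
contact_force: [-3.4, 0.9, 4.7]
finger_gap: -0.0
gripper_force: 3.1
```

Emit:
{"api": "jog_arm", "payload": {
  "plan": "0 0 -0.001 0 0 0 0;0 0 -0.0005 0 0 0 0;-0.004 0 0 0 0 0 0;-0.006 0 0 0 0 0 0;-0.006 0 0 0 0 0 0;-0.006 0 0 0 0 0 0;-0.006 0 0 0 0 0 0;-0.002 0 0 0 0 0 0;0 0 0 0 0 0 0"
}}

```text
time_s: 4.78
tool_pos: [0.6524, 0.0407, 0.1176]
tool_rot: [0.893, 0.007, 0.45, -0.013]
contact_force: [-2.6, 0.4, 9.6]
finger_gap: 0.001
gripper_force: 4.6
```

```bash
cat >> h.py <<'E'
def near():
    c=cam("top"); hsv=cv2.cvtColor(c["image"],cv2.COLOR_RGB2HSV); H,S,V=[hsv[...,i].astype(int) for i in range(3)]
    m=((H>15)&(H<30)&(S>50)&(V>195)).astype(np.uint8); m[:150]=0; m[245:]=0; m[:,:205]=0; m[:,255:]=0
    n,l,st,ce=cv2.connectedComponentsWithStats(m)
    for i in range(1,n):
        if st[i,4]>30:
            ys,xs=np.nonzero(l==i); P=onz(c,np.c_[xs,ys],.106)[:,:2]
            print(st[i,4],cv2.boxPoints(cv2.minAreaRect((P*1000).astype(np.float32))).round().tolist())
    return c
E
python3 -c "
from h import *
near()"
```

```text
390 [[627.0, 65.0], [631.0, 7.0], [736.0, 14.0], [732.0, 72.0]]
```

The board's far end moved 28 mm along with the finger. Continuing the slide.

Emit:
{"api": "jog_arm", "payload": {
  "plan": "-0.006 0 0 0 0 0 0;-0.006 0 0 0 0 0 0;-0.006 0 0 0 0 0 0;-0.006 0 0 0 0 0 0;-0.006 0 0 0 0 0 0;-0.006 0 0 0 0 0 0;-0.006 0 0 0 0 0 0;-0.006 0 0 0 0 0 0;-0.006 0 0 0 0 0 0;-0.005 0 0 0 0 0 0;-0.003 0 0 0 0 0 0;0 0 0 0 0 0 0"
}}

```text
time_s: 5.83
tool_pos: [0.5905, 0.0407, 0.1176]
tool_rot: [0.893, 0.007, 0.45, -0.013]
contact_force: [-2.3, 0.4, 10.3]
finger_gap: 0.0
gripper_force: 5.1
```

```bash
python3 -c "
from h import *
near()"
```

```text
405 [[564.0, 65.0], [569.0, 7.0], [675.0, 15.0], [671.0, 73.0]]
```

The near end is now about 49 mm past the edge. I'll lift, back off, turn the tool nearly upright and open the fingers.

Emit:
{"api": "jog_arm", "payload": {
  "plan": "0 0 0 0 0 0 0;0 0 0.012 0 0 0 0;0 0 0.015 0 0 0 0;-0.03 0 0.015 0 0 0 0;-0.03 0 0.015 0 0.05 0 0;-0.03 -0.001 0.015 0 0.1 0 0.085;-0.03 -0.001 0.01 0 0.12 0 0.085;0 -0.001 0.01 0 0.12 0 0.085;0 0 0.005 0 0.12 0 0.085;0 0 0 0 0.12 0.02 0.085;0 0 0 0 0.1 0.03 0.085;0 0 0 0 0 0 0.085"
}}

```text
time_s: 6.88
tool_pos: [0.5694, 0.07, 0.1717]
tool_rot: [0.92, 0.037, 0.384, -0.064]
contact_force: [-0.7, -0.4, 0.1]
finger_gap: 0.974
gripper_force: 0.0
```

```bash
python3 - <<'E'
from h import *
c=near(); o=get_obs(); print(o["tool_pos"].round(4)); from scipy.spatial.transform import Rotation as R
print(R.from_quat(o["tool_rot"]).as_matrix().round(3))
c=cam("side"); cv2.imwrite("pics/s2.png",cv2.resize(c["image"][110:280,90:320,::-1],(800,591),interpolation=cv2.INTER_CUBIC))
E
```

```text
511 [[545.0, 63.0], [549.0, 5.0], [675.0, 15.0], [670.0, 73.0]]
[0.5689 0.0703 0.1711]
[[ 0.702  0.117  0.702]
 [ 0.018 -0.989  0.147]
 [ 0.712 -0.091 -0.696]]
```

View pics/s2.png

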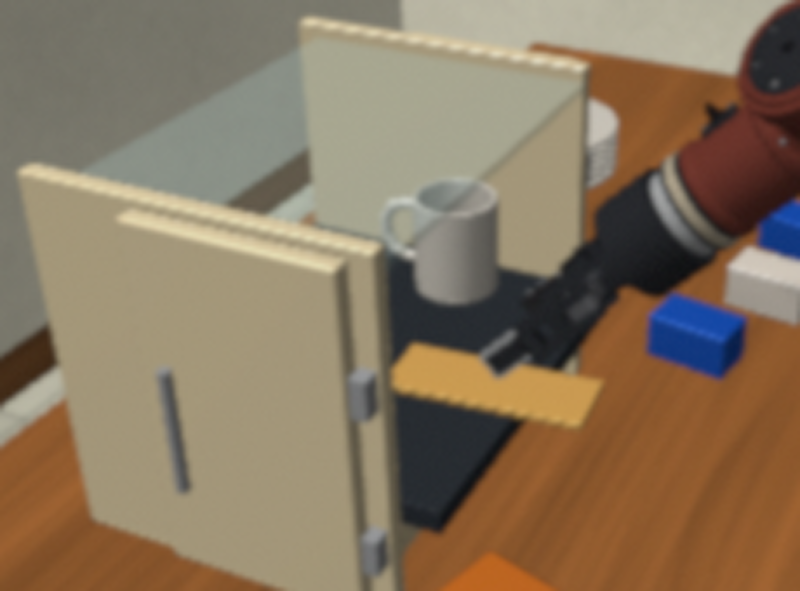

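The board lies flat with its near end sticking out to about (590,400). The arm lagged and went off line, probably because the wrist is near straight. I'll check the joints.

```bash
python3 - <<'E'
from h import *
o=get_obs(); print(o["joints"].round(3),o["joint_vel"].round(3))
E
```

```text
[-0.121 -0.156  2.329  0.883  0.304  0.606] [0.    0.003 0.028 0.014 0.006 0.002]
```

Emit:
{"api": "jog_arm", "payload": {
  "plan": "-0.01 0 0.01 0 0 0 0.085;-0.01 0 0.01 0 0 0 0.085;-0.01 0 0.01 0 0.03 0 0.085;-0.01 0 0.01 0 0.03 0 0.085"
}}

```text
time_s: 7.32
tool_pos: [0.5256, 0.0713, 0.2079]
tool_rot: [0.932, 0.034, 0.353, -0.067]
contact_force: [1.3, 0.1, 0.4]
finger_gap: 0.995
gripper_force: 0.0
```

```bash
python3 - <<'E'
from h import *
o=get_obs(); print(o["joints"].round(3),o["joint_vel"].round(3))
E
```

```text
[-0.131 -0.341  2.356  0.529  0.481  0.976] [-0.016 -0.494 -0.085 -1.056  0.768  1.116]
```

Emit:
{"api": "jog_arm", "payload": {
  "plan": "-0.01 0 0 0 0.05 0 0.085;-0.01 0 0 0 0.05 0 0.085;-0.01 -0.005 0 0 0.06 0 0.085;-0.01 -0.005 0 0 0.06 0 0.085;0 -0.005 0 0 0.06 0 0.085;0 -0.005 0 0 0.06 0 0.085;0 -0.005 0 0 0.06 0 0.085;0 -0.005 0 0 0 0 0.085;0 0 0 0 0 0 0.085"
}}

```text
time_s: 8.07
tool_pos: [0.488, 0.0409, 0.2093]
tool_rot: [0.984, 0.021, 0.163, -0.073]
contact_force: [-0.3, 0.8, 0.4]
finger_gap: 0.996
gripper_force: 0.0
```

```bash
cat >> h.py <<'E'
from scipy.spatial.transform import Rotation as R
def need(yaw,tilt):
    "rotvec to reach tool x along yaw, tilted forward"
    o=get_obs(); D=R.from_euler("z",yaw)*R.from_euler("y",-tilt)*R.from_quat([1,0,0,0])
    print(o["tool_pos"].round(4),o["joints"].round(3),"turn",(D*R.from_quat(o["tool_rot"]).inv()).as_rotvec().round(3))
E
python3 -c "
from h import *
need(.075,.2)"
```

```text
[0.488  0.0409 0.2093] [-0.188 -0.259  2.176  0.258  0.946  1.218] turn [-0.146  0.123  0.019]
```

Emit:
{"api": "jog_arm", "payload": {
  "plan": "0 0 0 -0.05 0.041 0.006 0.085;0 -0.002 0 -0.05 0.041 0.006 0.085;0 -0.002 0 -0.046 0.041 0.006 0.085;0.012 -0.002 -0.014 0 0 0 0.085;0.012 0 -0.014 0 0 0 0.085;0.012 0 -0.014 0 0 0 0.085;0.011 0 -0.014 0 0 0 0.085;0 0 0 0 0 0 0.085;0 0 0 0 0 0 0.085"
}}

```text
time_s: 8.82
tool_pos: [0.5329, 0.0354, 0.1521]
tool_rot: [0.994, 0.037, 0.098, -0.004]
contact_force: [0.2, -0.7, 0.4]
finger_gap: 0.998
gripper_force: 0.0
```

```bash
python3 -c "
from h import *
need(.075,.2)
c=cam('side'); cv2.imwrite('pics/s3.png',cv2.resize(c['image'][110:280,90:320,::-1],(800,591),interpolation=cv2.INTER_CUBIC))"
```

```text
[0.5329 0.0354 0.1521] [-8.200e-02  2.000e-03  2.036e+00  3.800e-02  9.100e-01  1.393e+00] turn [ 0.    -0.004  0.   ]
```

View pics/s3.png

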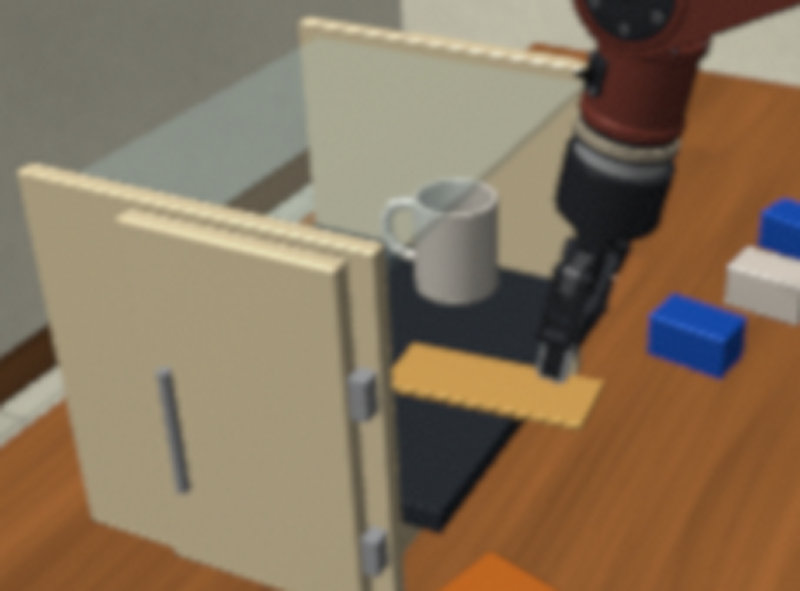

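Fingers stand above the near end at (555,360) and are aligned with it. Descending.

Emit:
{"api": "jog_arm", "payload": {
  "plan": "0 0 -0.015 0 0 0 0.085;0 -0.001 -0.015 0 0 0 0.085;0 0 -0.015 0 0 0 0.085;0 0 -0.015 0 0 0 0.085;0 0 -0.004 0 0 0 0.085;0 0 0 0 0 0 0.085;0 0 0 0 0 0 0.085"
}}

```text
time_s: 9.45
tool_pos: [0.5352, 0.0338, 0.0911]
tool_rot: [0.994, 0.037, 0.1, -0.003]
contact_force: [-0.3, -0.4, -0.1]
finger_gap: 0.992
gripper_force: 0.0
```

Emit:
{"api": "jog_arm", "payload": {
  "plan": "0 0 -0.002 0 0 0 0.07;0 0 0 0 0 0 0.066;0 0 0 0 0 0 0.062;0 0 0 0 0 0 0.055;0 0 0 0 0 0 0.05;0 0 0 0 0 0 0.045;0 0 0 0 0 0 0.045;0 0 0 0 0 0 0.045;0 0 0 0 0 0 0.045",
  "force": 35
}}

```text
time_s: 10.2
tool_pos: [0.5357, 0.0337, 0.0888]
tool_rot: [0.994, 0.037, 0.1, -0.003]
contact_force: [-2.1, -0.7, 5.4]
finger_gap: 0.694
gripper_force: 37.3
```

Gripped at a 59 mm opening. Lifting slightly, then drawing out.

Emit:
{"api": "jog_arm", "payload": {
  "plan": "0 0 0.003 0 0 0 0.045;0 0 0.003 0 0 0 0.045;0 0 0.004 0 0 0 0.045;-0.006 0 0.002 0 0 0 0.045;-0.01 0 0.002 0 0 0 0.045;-0.012 0 0.002 0 0 0 0.045;-0.012 0 0.001 0 0 0 0.045;-0.012 0 0.001 0 0 0 0.045;0 0 0 0 0 0 0.045;0 0 0 0 0 0 0.045"
}}

```text
time_s: 11.03
tool_pos: [0.4818, 0.0338, 0.1059]
tool_rot: [0.994, 0.037, 0.099, -0.003]
contact_force: [-0.3, 0.7, -0.5]
finger_gap: 0.701
gripper_force: 37.7
```

```bash
python3 -c "
from h import *
need(.075,.2)
c=cam('side'); cv2.imwrite('pics/s4.png',cv2.resize(c['image'][100:290,90:347,::-1],(800,591),interpolation=cv2.INTER_CUBIC))"
```

```text
[0.4818 0.0338 0.1059] [-0.095 -0.04   2.18   0.043  0.806  1.375] turn [ 0.002 -0.001  0.001]
```

View pics/s4.png

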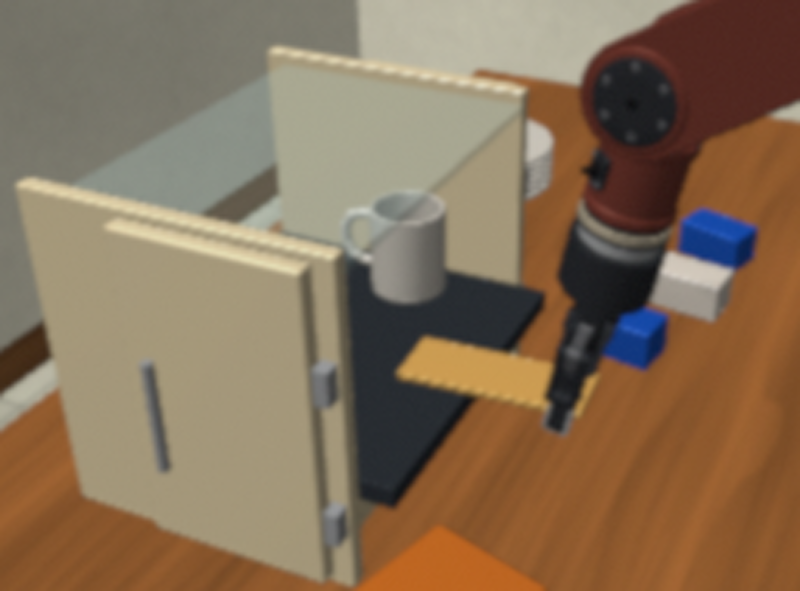

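The board is held level and clear of the slate. Drawing out further and heading for the riser.

Emit:
{"api": "jog_arm", "payload": {
  "plan": "-0.01 0 0.005 0 0 0 0.045;-0.018 0 0.006 0 0 0 0.045;-0.02 0 0.008 0 0 0 0.045;-0.02 0 0.008 0 0 0 0.045;-0.018 -0.008 0.008 0 0 0 0.045;-0.01 -0.016 0.006 0 0 0 0.045;0 -0.022 0.004 0 0 -0.03 0.045;0 -0.022 0 0 0 -0.03 0.045;0.004 -0.022 0 0 0 -0.03 0.045;0.004 -0.022 0 0 0 -0.03 0.045;0.004 -0.022 0 0 0 -0.03 0.045;0.004 -0.022 0 0 0 -0.03 0.045"
}}

```text
time_s: 12.08
tool_pos: [0.4036, -0.1239, 0.1516]
tool_rot: [0.994, -0.054, 0.1, 0.007]
contact_force: [0.6, 0.3, -0.1]
finger_gap: 0.692
gripper_force: 37.9
```

```bash
python3 -c "
from h import *
need(-.131,.2)"
```

```text
[ 0.4036 -0.1239  0.1516] [-0.52  -0.274  2.278  0.095  0.954  1.111] turn [ 0.003  0.001 -0.023]
```

Emit:
{"api": "jog_arm", "payload": {
  "plan": "0 -0.022 0 0 0 -0.01 0.045;0 -0.022 0 0 0 0 0.045;0 -0.022 0 0 0 0 0.045;0 -0.022 0 0 0 0 0.045;0 -0.022 0 0 0 0 0.045;0 -0.022 -0.01 0 0 0 0.045;0 -0.022 -0.012 0 0 0 0.045;0 -0.02 -0.012 0 0 0 0.045;0 -0.014 -0.012 0 0 0 0.045;0 -0.006 -0.012 0 0 0 0.045;0 0 0 0 0 0 0.045;0 0 0 0 0 0 0.045"
}}

```text
time_s: 13.08
tool_pos: [0.4027, -0.3163, 0.0924]
tool_rot: [0.993, -0.058, 0.099, 0.006]
contact_force: [-0.4, 0.5, -1.0]
finger_gap: 0.691
gripper_force: 37.9
```

```bash
cat >> h.py <<'E'
def brd(z):
    c=cam("top"); hsv=cv2.cvtColor(c["image"],cv2.COLOR_RGB2HSV); H,S,V=[hsv[...,i].astype(int) for i in range(3)]
    m=((H>14)&(H<30)&(S>50)&(S<150)&(V>190)).astype(np.uint8); m[:185]=0; m[285:]=0; m[:,:300]=0; m[:,380:]=0
    n,l,st,ce=cv2.connectedComponentsWithStats(m)
    for i in range(1,n):
        if st[i,4]>30:
            ys,xs=np.nonzero(l==i); P=onz(c,np.c_[xs,ys],z)[:,:2]
            r=cv2.minAreaRect((P*1000).astype(np.float32)); print(st[i,4],r,cv2.boxPoints(r).round().tolist())
    return c
E
python3 -c "
from h import *
need(-.131,.2)
z=get_obs()['tool_pos'][2]+.017
c=brd(z); cv2.imwrite('pics/t5.png',cv2.resize(c['image'][170:300,270:420,::-1],(690,598),interpolation=cv2.INTER_CUBIC))"
```

```text
[ 0.4027 -0.3163  0.0924] [-0.883  0.069  2.1    0.184  0.837  0.69 ] turn [ 0.    -0.002 -0.014]
656 ((473.73223876953125, -324.32977294921875), (58.70762252807617, 132.01588439941406), 82.46879577636719) [[404.0, -345.0], [535.0, -362.0], [543.0, -304.0], [412.0, -287.0]]
```

View pics/t5.png

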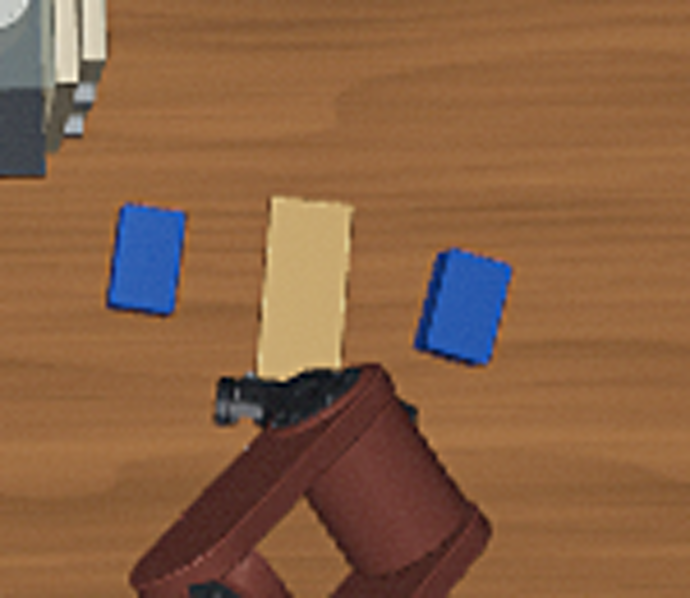

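The board (305,290) is held over the riser, which it hides. Its far edge puts the centre at (0.460,-0.323) with yaw -0.13, so I need dx +5 mm and dy -14 mm, then down.

Emit:
{"api": "jog_arm", "payload": {
  "plan": "0.003 -0.007 0 0 0 0 0.045;0.002 -0.007 -0.008 0 0 0 0.045;0 0 -0.01 0 0 0 0.045;0 0 -0.01 0 0 0 0.045;0 0 -0.01 0 0 0 0.045;0 0 -0.008 0 0 0 0.045;0 0 -0.004 0 0 0 0.045;0 0 0 0 0 0 0.045;0 0 0 0 0 0 0.045"
}}

```text
time_s: 13.88
tool_pos: [0.4077, -0.3299, 0.0427]
tool_rot: [0.993, -0.058, 0.099, 0.006]
contact_force: [-0.3, -0.4, -0.6]
finger_gap: 0.694
gripper_force: 37.9
```

```bash
python3 -c "
from h import *
need(-.131,.2)
brd(get_obs()['tool_pos'][2]+.017)"
```

```text
[ 0.4077 -0.3299  0.0427] [-0.893  0.188  2.086  0.207  0.734  0.649] turn [ 0.001 -0.001 -0.015]
610 ((479.41680908203125, -337.79412841796875), (58.60032653808594, 130.85682678222656), 82.48961639404297) [[411.0, -358.0], [540.0, -375.0], [548.0, -317.0], [418.0, -300.0]]
```

Emit:
{"api": "jog_arm", "payload": {
  "plan": "0 0 -0.002 0 0 0 0.045;0 0 -0.002 0 0 0 0.045;0 0 -0.002 0 0 0 0.045;0 0 -0.001 0 0 0 0.045;0 0 -0.001 0 0 0 0.045;0 0 0 0 0 0 0.045;0 0 0 0 0 0 0.045"
}}

```text
time_s: 14.52
tool_pos: [0.408, -0.3303, 0.0352]
tool_rot: [0.993, -0.058, 0.1, 0.007]
contact_force: [0.2, 0.3, -0.9]
finger_gap: 0.695
gripper_force: 38.0
```

Emit:
{"api": "jog_arm", "payload": {
  "plan": "0 0 -0.001 0 0 0 0.045;0 0 -0.001 0 0 0 0.045;0 0 0 0 0 0 0.045;0 0 0 0 0 0 0.045"
}}

```text
time_s: 14.85
tool_pos: [0.4083, -0.3307, 0.0342]
tool_rot: [0.993, -0.058, 0.1, 0.007]
contact_force: [-3.6, 1.4, 6.6]
finger_gap: 0.69
gripper_force: 38.5
```

Contact with the riser at the expected height. Releasing gradually.

Emit:
{"api": "jog_arm", "payload": {
  "plan": "0 0 0.0005 0 0 0 0.058;0 0 0 0 0 0 0.06;0 0 0 0 0 0 0.062;0 0 0 0 0 0 0.066;0 0 0 0 0 0 0.072;0 0 0 0 0 0 0.08;0 0 0 0 0 0 0.085;0 0 0 0 0 0 0.085;0 0 0 0 0 0 0.085",
  "force": 20
}}

```text
time_s: 15.6
tool_pos: [0.4079, -0.3303, 0.0336]
tool_rot: [0.993, -0.058, 0.099, 0.007]
contact_force: [0.4, -0.5, -0.2]
finger_gap: 0.994
gripper_force: 0.0
```

Emit:
{"api": "jog_arm", "payload": {
  "plan": "0 0 0.005 0 0 0 0.085;0 0 0.01 0 0 0 0.085;0 0 0.015 0 0 0 0.085;0 0 0.02 0 0 0 0.085;0 0 0.02 0 0 0 0.085;0 0 0.02 0 0 0 0.085;-0.01 0.02 0.02 0 0 0 0.085;-0.01 0.03 0.015 0 0 0 0.085;-0.01 0.035 0.01 0 0 0 0.085;-0.01 0.035 0 0 0 0 0.085;-0.01 0.035 0 0 0 0 0.085;0 0 0 0 0 0 0.085"
}}

```text
time_s: 16.6
tool_pos: [0.3553, -0.1699, 0.1677]
tool_rot: [0.994, -0.056, 0.098, 0.005]
contact_force: [-0.1, -0.0, -0.7]
finger_gap: 0.995
gripper_force: 0.0
```

```bash
python3 -c "
from h import *
c=brd(.051); cv2.imwrite('pics/t6.png',cv2.resize(c['image'][110:300,170:420,::-1],(780,593),interpolation=cv2.INTER_CUBIC))"
```

```text
757 ((466.6754150390625, -336.9840087890625), (58.596946716308594, 158.0326385498047), 82.35836791992188) [[384.0, -356.0], [541.0, -377.0], [549.0, -318.0], [392.0, -297.0]]
```

View pics/t6.png

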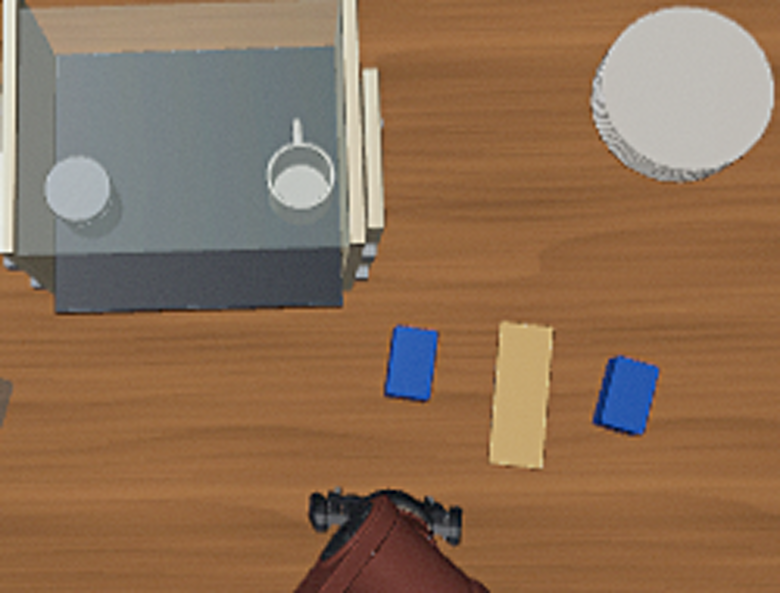

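The board at (521,395) measures centre (0.467,-0.337) and yaw -0.133, against the riser's (0.465,-0.337) and -0.131. The jar and mug still stand where they were. Handing in.

```bash
python3 -c "
from h import *
print(manip.close_job())"
```

```text
the job is handed in; nothing more can be done
None
```

The board lies flat on the marble riser, about 2 mm off centre and lined up with it in the last top view, with the jar and mug where they stood and the gripper clear; the job is handed in but returned no verdict.

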